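# Log a slide rule return on the loan pad

## Robot

A 6-joint arm with a two-finger parallel gripper is mounted at the origin on the work surface. World frame = base frame: x ahead of the robot, y to its left, z up, the work surface at z = 0. Lengths are in m, angles in degrees, forces in N, time in s.
With the tool pointing down it reaches from about 0.35 to 0.875 m from the base axis. Payload 4.2 kg.
Tool frame: the origin (TCP) lies at the very end of the fingers, on their centre line; the grasp point (between the pads) lies 19 mm behind it (r.grip_point_offset is the distance from the TCP to the grasp point, in m); z points along the fingers, y is the line along which they close (so a half turn about z gives the same grasp; the last joint's range is limited). The gripper opens to 87 mm and grips with 3 to 60 N. Pads are 19 mm wide; open, the fingers measure 117 mm over their backs; the gripper's body (75 mm by 190 mm) begins 51 mm behind the grasp point.
Start: joints at [-50.386, 22.042, 0.453, 0, -68.411, -14.817], TCP at [0.262, -0.567, 0.223] pointing down, gripper open.
Joint ranges: [-179.83, 179.83], [-69.29, 118.12], [-61.27, 80.66], [-181.25, 117.63], [-171.15, -9.14], [-177.46, 177.46]. Speed limits (degrees/s): [159.86, 159.86, 180, 180, 180, 180].

## Interface

Orientations are given as a 3x3 rotation matrix whose columns are the frame's x, y, z axes.
In Python, from station import r, cams gives the robot as it stands. The module is installed in compiled form; this text tells all that it offers.
- The arm moves only by the shell command python3 -m handwheel 'ROWS'. ROWS is JSON, a list that holds one entry, the list of rows, each a list of 7 numbers: the turn, a rotation vector about the tool's x, y, z in units of 6 degrees (1.0 is 6 degrees), then the shift along the tool's x, y, z in m, then the finger opening in m, from 0 to 0.087. In form: [[[ax, ay, az, x, y, z, jaw], ...]]. A call has 1 to 12 rows; each row shifts and turns the commanded pose from where the row before left it, along the tool's axes as they then stand; what a row does not reach is not made up. A row lasts 1/10 s, in which the tool goes at most 50 mm and 8.59 degrees, less where a joint would pass 70% of its speed; a pose out of reach is approached as far as the arm can. A call with a gripper value outside its range is refused whole. The fingers move at their own pace and stop on an object; the grip force is fixed at half the most. Time passes only in rows, so rows that do not move let the fingers close. It gives the time, the measured TCP pose, the force, the opening and the grip force at its end, in the units of the state.
- r.sense(): the state, without advancing time (a new reading comes with each control period).
- cams.capture(name): name is "scene" or "side" or "wrist"; returns the picture (480x640x3 uint8, red, green, blue); there is no depth.
- cams.get_calibration(name): a dict with "camera_matrix" (3x3 intrinsics, pixels), "rvec" (rotation vector, rad) and "tvec" (3), from world to camera coordinates, as OpenCV has them; the wrist camera has in their place "T_tool_cam" (4x4, takes a point from camera to tool coordinates, whose origin is the TCP and whose axes are the flange's). Camera axes: x right, y down, z forward; pixel columns grow to the right and rows downward; lengths in m; the calibration is good to about 2 mm. A picture is of the moment at which its call begins: read the wrist's pose just before it. get_calibration takes no time and is no camera call.
- r.finish_job(): hands the job in; it is judged then, once.
The state is a dict: "time_s": time; "joints": joint angles; "joint_velocities": joint speeds; "effort": joint torques, N m; "tcp_pos": TCP position; "ee_rot": TCP orientation; "wrist_force": force on the tool from outside, world axes, zero at the start; "moment": the same for the moment, N m; "gripper_width": opening from 0.0 (shut) to 1.0 (fully open); "gripper_force": force on a finger pad.
Only numpy, scipy, OpenCV 4.12 (cv2) and the standard library are available. Lean on these libraries where they do the work, as an engineer would, in place of code of your own. Each camera call takes 0.05 s, during which the arm holds its last target. There are 200 camera calls.

## Task

Log the returned slide rule on the white loan pad in front of the bin: press the green key, then the blue key, then the yellow key, each fully down for a moment and one at a time, letting each spring back up before the next. Do not press the red cancel key, leave the slide rule, pen tray and brass key where they lie, and finish clear of the pad with all keys up.

Things in the scene. Friction and masses are not known exactly. Their poses are not given: they have to be found in the camera images.
- green_top (a point): The green spring key of the loan pad, a round cap 36 mm across. The point is the middle of the cap's top face, 52 mm above the bench with the key up (its round grey collar, 52 mm across, ends 42 mm above the bench); z points up. The key travels 6 mm straight down to a stop, needs 1.5 N to start and 5 N to go fully down and springs back up when let go.
- blue_top (a point): The blue spring key of the loan pad, a round cap 36 mm across. The point is the middle of the cap's top face, 52 mm above the bench with the key up (its round grey collar, 52 mm across, ends 42 mm above the bench); z points up. The key travels 6 mm straight down to a stop, needs 1.5 N to start and 5 N to go fully down and springs back up when let go.
- yellow_top (a point): The yellow spring key of the loan pad, a round cap 36 mm across. The point is the middle of the cap's top face, 52 mm above the bench with the key up (its round grey collar, 52 mm across, ends 42 mm above the bench); z points up. The key travels 6 mm straight down to a stop, needs 1.5 N to start and 5 N to go fully down and springs back up when let go.
- red_top (a point): The red spring key of the loan pad, a round cap 36 mm across. The point is the middle of the cap's top face, 52 mm above the bench with the key up (its round grey collar, 52 mm across, ends 42 mm above the bench); z points up. The key travels 6 mm straight down to a stop, needs 1.5 N to start and 5 N to go fully down and springs back up when let go. It cancels the entry and must not be pressed.
- pad: The loan pad: a white casing 210 x 170 mm, 30 mm high, fixed to the bench, with a dark display strip at its +x end. Origin at the centre of its underside, z up, -x side towards the robot. Its four keys stand at the corners of a 70 mm square (x -55 and +15 mm, y -35 and +35 mm); which colour is at which corner varies.
- rule: Bystander: bamboo slide rule, 250 x 48 x 12 mm, lying flat beside the pad, loose; origin at the centre of its underside, x along its length.
- tray: Bystander: open pewter pen tray, 210 x 65 x 18 mm, loose, beside the pad; origin at the centre of its underside, x along its length.
- doorkey: Bystander: brass key, 74 mm long, 28 mm wide at its round bow, 5 mm thick, lying flat on the robot's side of the pad, loose; origin on its underside near its middle, x along its shaft.

How it is judged:
By the outcome, as a careful person would: the job done as asked, in the order asked, and still so for the second after the job is handed in, with the robot touching nothing.
It also fails if it takes over 40 s, if anything falls off the work surface, if the arm or the gripper's body presses on something with over 40 N, if the wrist force passes 120 N, or if a joint passes its speed limit or range.

## Working session

There is one attempt and no reset: what is moved stays moved. The work goes in short steps, Python scripts to look and compute and a shell command to move; the robot and the scene stay as the last step left them, time stands still between calls to the robot, and variables do not carry over. Pictures are saved under pics/ and viewed, at most 10 in all, crops included, and the job is handed in when it is done.

```bash
mkdir -p pics
python3 - <<'E'
from station import r,cams
import cv2
s=r.sense();print(s)
for n in("scene","side"):
    cv2.imwrite(f"pics/{n}0.png",cams.capture(n)[:,:,::-1])
E
```

```text
{'time_s': 0.0, 'joints': array([-5.03864944e+01,  2.20921341e+01,  3.80335405e-01, -2.99300794e-02,
       -6.84124919e+01, -1.48173315e+01]), 'joint_velocities': array([ 0.06633492, -0.0417235 ,  0.03533289,  0.00669921, -0.06842402,
       -0.053314  ]), 'effort': array([ 5.19967107e-04, -3.90664709e+01,  1.87410539e+01,  4.22009736e+00,
        1.09809585e-02, -1.72517030e-04]), 'tcp_pos': array([ 0.26189337, -0.56681447,  0.22144652]), 'ee_rot': array([[-9.07886251e-01, -4.19215383e-01, -1.00892058e-03],
       [-4.19216589e-01,  9.07884094e-01,  1.98080465e-03],
       [ 8.55991676e-05,  2.22130155e-03, -9.99997529e-01]]), 'wrist_force': array([-0.42044901,  0.24334977,  0.22737395]), 'moment': array([ 0.00201307,  0.09831891, -0.05684373]), 'gripper_force': 0.0, 'gripper_width': 1.0006307303497382}
```

View pics/scene0.png

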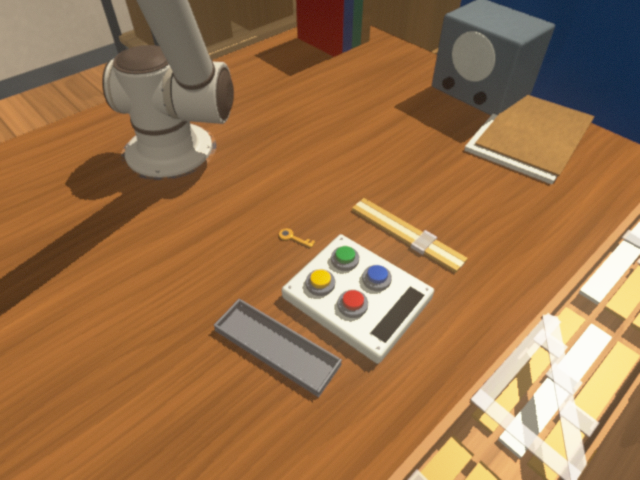

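View pics/side0.png

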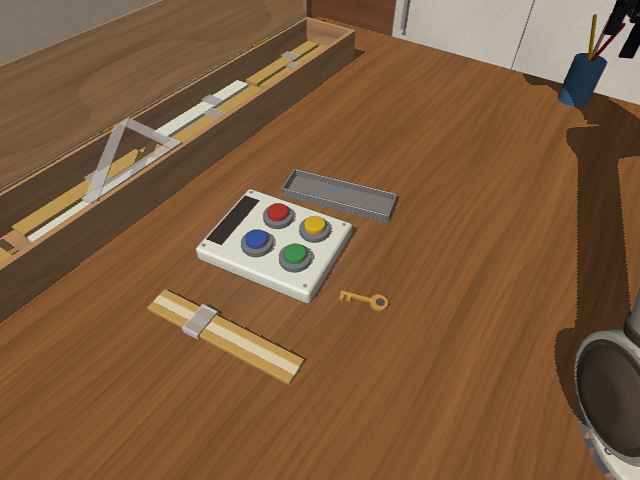

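The scene view shows green at (345,255), blue (377,275), yellow (320,279) and red (353,300). The side view shows green at (295,254), blue (256,239), yellow (315,225) and red (278,212). The pad lies flat with the tray, rule and key around it.

```bash
cat > h.py <<'E'
import cv2,numpy as np
from station import r,cams
HUE=dict(green=(50,80),blue=(108,125),yellow=(20,30),red=(0,6))
def ray2z(K,R,c,px,z):   # R cam->world, c cam centre
    d=R@np.linalg.solve(K,[*px,1.]); return c+d*(z-c[2])/d[2]
def cap(img,name,near,rad):
    hsv=cv2.cvtColor(img,cv2.COLOR_RGB2HSV); lo,hi=HUE[name]
    m=cv2.inRange(hsv,(lo,120,60),(hi,255,255))
    k=np.zeros_like(m); cv2.circle(k,tuple(int(v) for v in near),rad,255,-1); m&=k
    M=cv2.moments(m,True); return (M['m10']/M['m00'],M['m01']/M['m00']),M['m00']
def fixed(n):
    C=cams.get_calibration(n);R=cv2.Rodrigues(np.array(C['rvec'],float))[0].T
    return np.array(C['camera_matrix']),R,-R@np.ravel(C['tvec'])
E
python3 - <<'E'
from h import *
S=dict(scene=dict(green=(345,255),blue=(377,275),yellow=(320,279),red=(353,300)),
 side=dict(green=(295,254),blue=(256,239),yellow=(315,225),red=(278,212)))
for n in S:
    img=cv2.imread(f"pics/{n}0.png")[:,:,::-1].copy();K,R,c=fixed(n);P={}
    for k,p in S[n].items():
        px,a=cap(img,k,p,16);P[k]=ray2z(K,R,c,px,.050);print(n,k,np.round(px,1),a,P[k].round(4))
    print([round(np.linalg.norm(P[a]-P[b]),4) for a,b in(('green','blue'),('green','yellow'),('red','blue'),('red','yellow'))])
print(cams.get_calibration('wrist'))
E
```

```text
scene green [344.9 253.6] 194.0 [0.5446 0.0472 0.05  ]
scene blue [377.5 272.7] 204.0 [0.6137 0.0581 0.05  ]
scene yellow [320.1 278.5] 314.0 [ 0.5556 -0.0232  0.05  ]
scene red [352.9 299.2] 312.0 [ 0.6239 -0.0125  0.05  ]
[np.float64(0.0699), np.float64(0.0712), np.float64(0.0714), np.float64(0.0691)]
side green [293.7 252.7] 322.0 [0.5423 0.0518 0.05  ]
side blue [255.4 238.4] 314.0 [0.6105 0.0619 0.05  ]
side yellow [314.1 224.8] 326.0 [ 0.5505 -0.0166  0.05  ]
side red [277.2 211.7] 297.0 [ 0.6193 -0.0068  0.05  ]
[np.float64(0.0689), np.float64(0.0689), np.float64(0.0693), np.float64(0.0695)]
{'camera_matrix': array([[379.17399233,   0.        , 313.84587301],
       [  0.        , 379.17399233, 234.44659805],
       [  0.        ,   0.        ,   1.        ]]), 'T_tool_cam': array([[ 2.30399978e-05, -9.63414593e-01, -2.68015524e-01,
         7.30587188e-02],
       [ 9.99999859e-01,  1.64195775e-04, -5.04256651e-04,
         1.38918723e-03],
       [ 5.29815233e-04, -2.68015475e-01,  9.63414461e-01,
        -1.61565699e-01],
       [ 0.00000000e+00,  0.00000000e+00,  0.00000000e+00,
         1.00000000e+00]])}
```

```bash
python3 -m handwheel '[[[0,0,0,-0.015,0.013,0,0],[0,0,0,-0.03,0.026,0.004,0],[0,0,0,-0.036,0.031,0.005,0],[0,0,0,-0.036,0.031,0.005,0],[0,0,0,-0.036,0.031,0.005,0],[0,0,0,-0.036,0.031,0.005,0],[0,0,0,-0.036,0.031,0.005,0],[0,0,0,-0.036,0.031,0.005,0],[0,0,0,-0.036,0.031,0.005,0],[0,0,0,-0.036,0.031,0.005,0],[0,0,0,-0.036,0.031,0.005,0],[0,0,0,-0.036,0.031,0.005,0]]]'
python3 -m handwheel '[[[0,0,0,-0.036,0.031,0.005,0],[0,0,0,-0.036,0.031,0.005,0],[0,0,0,-0.025,0.02,0.005,0],[0,0,0,-0.012,0.01,0.003,0],[0,0,0,0,0,0,0],[0,0,0,0,0,0,0]]]'
python3 - <<'E'
from h import *
s=r.sense();print(s['tcp_pos'],s['ee_rot'].round(3).tolist(),s['joints'].round(1),s['gripper_width'])
img=cams.capture('wrist');cv2.imwrite('pics/w1.png',img[:,:,::-1])
C=cams.get_calibration('wrist');T=np.eye(4);T[:3,:3]=s['ee_rot'];T[:3,3]=s['tcp_pos'];T=T@C['T_tool_cam'];K=C['camera_matrix']
for k,p in dict(green=(.5435,.0495),blue=(.612,.060),yellow=(.553,-.020),red=(.6216,-.0097)).items():
    q=K@T[:3,:3].T@(np.array([*p,.052])-T[:3,3]);q=q[:2]/q[2]
    try:
        px,a=cap(img,k,q,60);print(k,q.round(),np.round(px),a,ray2z(K,T[:3,:3],T[:3,3],px,.0515).round(4))
    except Exception as e:print(k,q,e)
E
```

```text
time_s: 1.3
tcp_pos: [0.4836, -0.0787, 0.1683]
ee_rot: [[-0.908, -0.42, -0.0], [-0.42, 0.908, 0.0], [0.0, 0.0, -1.0]]
wrist_force: [0.8, -1.5, 0.4]
gripper_width: 0.029
gripper_force: 0.0
time_s: 1.9
tcp_pos: [0.5431, 0.048, 0.1502]
ee_rot: [[-0.908, -0.419, -0.001], [-0.419, 0.908, -0.0], [0.002, 0.0, -1.0]]
wrist_force: [0.1, 0.5, -0.1]
gripper_width: 0.005
gripper_force: 0.0
[0.54310647 0.04796717 0.1501939 ] [[-0.908, -0.419, -0.001], [-0.419, 0.908, -0.0], [0.002, 0.0, -1.0]] [ 22.1  18.1 -16.7  -0.  -55.3 -87.3] 0.004593165567682429
green [314. 237.] [313. 234.] 1827.0 [0.5417 0.0478 0.0515]
blue [288.52047541 321.43973495] float division by zero
yellow [218. 209.] [219. 206.] 2049.0 [ 0.5511 -0.0202  0.0515]
red [198. 297.] [197. 276.] 272.0 [ 0.6066 -0.0158  0.0515]
```

View pics/w1.png

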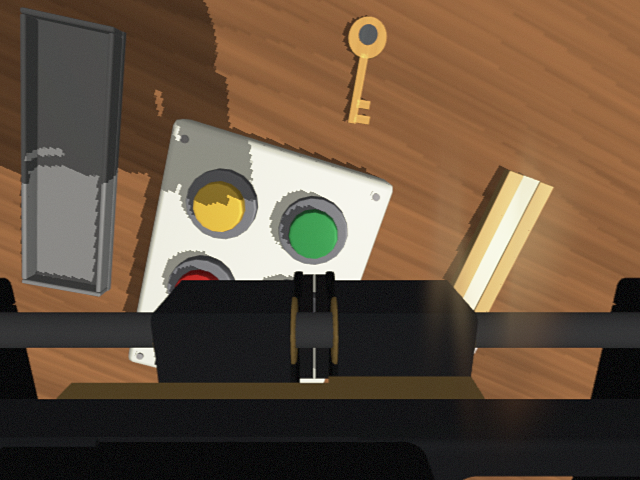

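The wrist view shows green at (313,234) and yellow at (219,206). Both match the fixed-camera fixes to about 2 mm, and the closed fingertips are over green.

```bash
python3 -m handwheel '[[[0,0,0,0,0,0.015,0],[0,0,0,0,0,0.025,0],[0,0,0,0,0,0.025,0],[0,0,0,0,0,0.018,0],[0,0,0,0,0,0.01,0],[0,0,0,0,0,0.004,0],[0,0,0,0,0,0,0],[0,0,0,0,0,0,0]]]'
```

```text
time_s: 2.75
tcp_pos: [0.5445, 0.0485, 0.0545]
ee_rot: [[-0.908, -0.419, 0.002], [-0.419, 0.908, 0.001], [-0.002, -0.0, -1.0]]
wrist_force: [0.1, 0.2, 0.9]
gripper_width: 0.004
gripper_force: 0.0
```

```bash
python3 -m handwheel '[[[0,0,0,0,0,0.003,0],[0,0,0,0,0,0.003,0],[0,0,0,0,0,0.003,0],[0,0,0,0,0,0,0],[0,0,0,0,0,0,0],[0,0,0,0,0,0,0]]]'
```

```text
time_s: 3.35
tcp_pos: [0.5449, 0.0488, 0.0463]
ee_rot: [[-0.907, -0.42, 0.003], [-0.42, 0.907, 0.0], [-0.002, -0.001, -1.0]]
wrist_force: [-1.0, -0.5, 10.5]
gripper_width: 0.004
gripper_force: 5.1
```

```bash
python3 -m handwheel '[[[0,0,0,0,0,0.002,0],[0,0,0,0,0,0,0],[0,0,0,0,0,0,0],[0,0,0,0,0,0,0],[0,0,0,0,0,0,0]]]'
```

```text
time_s: 3.85
tcp_pos: [0.545, 0.0488, 0.0461]
ee_rot: [[-0.907, -0.421, 0.003], [-0.421, 0.907, -0.0], [-0.003, -0.001, -1.0]]
wrist_force: [-5.3, -1.1, 20.2]
gripper_width: 0.005
gripper_force: 10.4
```

```bash
python3 -m handwheel '[[[0,0,0,0,0,-0.01,0],[0,0,0,0,0,-0.02,0],[0,0,0,0,0,-0.015,0],[0,0,0,0,0,0,0],[0,0,0,-0.022,-0.006,0,0],[0,0,0,-0.022,-0.006,0,0],[0,0,0,-0.022,-0.007,0,0],[0,0,0,0,0,0,0],[0,0,0,0,0,0,0],[0,0,0,0,0,0,0]]]'
python3 - <<'E'
from h import *
img=cams.capture('scene');side=cams.capture('side');cv2.imwrite('pics/b.png',np.hstack([cv2.resize(i[150:350,200:460],(400,308)) for i in(img,side)])[:,:,::-1])
E
```

```text
time_s: 4.85
tcp_pos: [0.6103, 0.0588, 0.0865]
ee_rot: [[-0.908, -0.419, -0.002], [-0.419, 0.908, -0.0], [0.002, 0.001, -1.0]]
wrist_force: [0.3, -0.6, 0.5]
gripper_width: 0.006
gripper_force: 0.0
```

View pics/b.png

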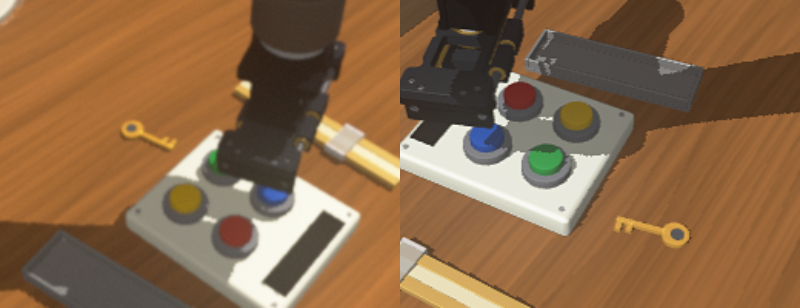

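The gripper is over blue (crops about (270,190) and (487,135)), and green has sprung back up. Blue is next.

```bash
python3 -m handwheel '[[[0,0,0,0,0,0.01,0],[0,0,0,0,0,0.015,0],[0,0,0,0,0,0.007,0],[0,0,0,0,0,0.003,0],[0,0,0,0,0,0.003,0],[0,0,0,0,0,0.003,0],[0,0,0,0,0,0.002,0],[0,0,0,0,0,0,0],[0,0,0,0,0,0,0],[0,0,0,0,0,0,0],[0,0,0,0,0,0,0]]]'
```

```text
time_s: 6.05
tcp_pos: [0.6115, 0.0588, 0.0464]
ee_rot: [[-0.908, -0.42, 0.0], [-0.42, 0.908, -0.0], [-0.0, -0.0, -1.0]]
wrist_force: [-5.2, -0.0, 9.3]
gripper_width: 0.001
gripper_force: 4.8
```

```bash
python3 -m handwheel '[[[0,0,0,0,0,0.002,0],[0,0,0,0,0,0,0],[0,0,0,0,0,0,0],[0,0,0,0,0,0,0],[0,0,0,0,0,0,0]]]'
python3 -m handwheel '[[[0,0,0,0,0,-0.01,0],[0,0,0,0,0,-0.02,0],[0,0,0,0,0,-0.015,0],[0,0,0,0,0,0,0],[0,0,0,0.02,-0.011,0,0],[0,0,0,0.025,-0.013,0,0],[0,0,0,0.025,-0.013,0,0],[0,0,0,0.017,-0.01,0,0],[0,0,0,0,0,0,0],[0,0,0,0,0,0,0],[0,0,0,0,0,0,0]]]'
```

```text
time_s: 6.55
tcp_pos: [0.6116, 0.0588, 0.0462]
ee_rot: [[-0.907, -0.42, 0.001], [-0.42, 0.907, -0.001], [-0.0, -0.001, -1.0]]
wrist_force: [-7.8, 0.0, 18.7]
gripper_width: 0.006
gripper_force: 9.0
time_s: 7.65
tcp_pos: [0.5534, -0.0196, 0.0875]
ee_rot: [[-0.908, -0.42, 0.001], [-0.42, 0.908, 0.0], [-0.001, -0.0, -1.0]]
wrist_force: [0.4, 0.2, 0.6]
gripper_width: 0.002
gripper_force: 0.0
```

```bash
python3 -m handwheel '[[[0,0,0,0,0,0.01,0],[0,0,0,0,0,0.015,0],[0,0,0,0,0,0.007,0],[0,0,0,0,0,0.003,0],[0,0,0,0,0,0.003,0],[0,0,0,0,0,0.003,0],[0,0,0,0,0,0.002,0],[0,0,0,0,0,0.002,0],[0,0,0,0,0,0,0],[0,0,0,0,0,0,0],[0,0,0,0,0,0,0],[0,0,0,0,0,0,0]]]'
```

```text
time_s: 8.85
tcp_pos: [0.5524, -0.02, 0.0461]
ee_rot: [[-0.907, -0.421, 0.001], [-0.421, 0.907, -0.0], [-0.001, -0.001, -1.0]]
wrist_force: [-9.4, 2.5, 21.5]
gripper_width: 0.004
gripper_force: 10.8
```

Yellow is fully down at the stop (z 0.0461). Now I lift clear and retreat sideways.

```bash
python3 -m handwheel '[[[0,0,0,0,0,-0.01,0],[0,0,0,0,0,-0.02,0],[0,0,0,0,0,-0.03,0],[0,0,0,0,0,-0.03,0],[0,0,0,0,0,-0.03,0],[0,0,0,0.02,-0.02,-0.01,0],[0,0,0,0.03,-0.03,0,0],[0,0,0,0.03,-0.03,0,0],[0,0,0,0.03,-0.03,0,0],[0,0,0,0.01,-0.03,0,0],[0,0,0,0,-0.02,0,0],[0,0,0,0,0,0,0]]]'
python3 -m handwheel '[[[0,0,0,0,0,0,0],[0,0,0,0,0,0,0],[0,0,0,0,0,0,0]]]'
python3 - <<'E'
from h import *
img=cams.capture('scene');side=cams.capture('side');cv2.imwrite('pics/e.png',np.hstack([cv2.resize(i[130:400,150:480],(400,327)) for i in(img,side)])[:,:,::-1])
E
```

```text
time_s: 10.05
tcp_pos: [0.5115, -0.2179, 0.1726]
ee_rot: [[-0.909, -0.417, 0.002], [-0.417, 0.909, -0.001], [-0.001, -0.001, -1.0]]
wrist_force: [-0.6, -0.2, -0.4]
gripper_width: 0.005
gripper_force: 0.0
time_s: 10.35
tcp_pos: [0.5106, -0.2149, 0.1726]
ee_rot: [[-0.907, -0.421, 0.0], [-0.421, 0.907, 0.0], [-0.0, 0.0, -1.0]]
wrist_force: [0.5, 0.3, -0.5]
gripper_width: 0.003
gripper_force: 0.0
```

View pics/e.png

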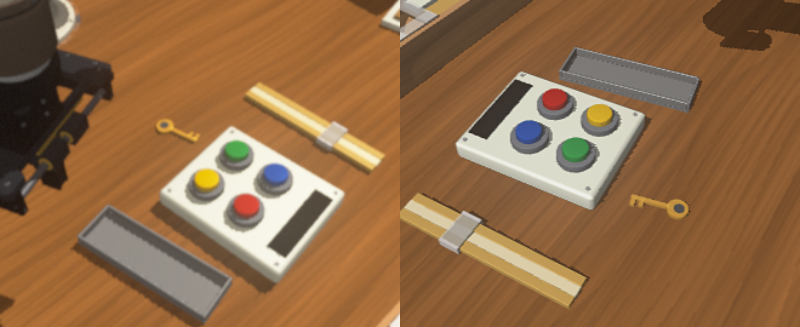

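All four keys are up: in the left crop, green (237,150), blue (275,177), yellow (206,182) and red (245,207). The rule, tray and brass key lie where they were, and the arm is clear.

```bash
python3 -c "
from station import r
print(r.finish_job())"
```

```text
the job is handed in; nothing more can be done
None
```

I pressed green, blue and yellow in that order, each down to its stop and released before the next; red and the other items were not touched, and I handed the job in at about 10.5 s with the arm clear and all keys up.

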